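# Fit a support spacer on a board test fixture and hold its lid open

### The job

Take the loose brass spacer sleeve from the mat and slide it all the way down over the bare steel post of the grey test fixture, and let go of it. Then lift the fixture's sprung lid by its red bar handle and hold it open at 60 degrees (give or take 5) so that a colleague can lay in the board: the job finishes with the gripper still holding the lid there, not letting go. Leave the other things on the bench where they are.

Things in the scene. Friction and masses are not known exactly. Their poses are not given: they have to be found in the camera images.
- spacer: loose brass spacer sleeve standing upright on the mat: outside diameter 28 mm, plain through hole of 15 mm diameter, 30 mm tall, about 80 g. Origin: centre of its underside; z along its bore, up.
- post_bare: the bare upright steel post on the fixture's side deck: 12 mm diameter, 40 mm tall, its last 6 mm tapering to 6 mm diameter. It stands on a thin black disc of 48 mm. Origin: centre of its foot, on the deck's top face, which is 20 mm above the table; the seated spacer's underside rests there. It is at one of two places 110 mm apart, 60 mm clear of all else.
- post_done: the other post, exactly alike but already wearing its fixed brass spacer (28 mm diameter, 30 mm tall; the post's tip shows above it). Origin: centre of its foot. Nothing to do here.
- fixture: grey test fixture fixed to the bench: base plate 260 (x) by 320 (y) by 20 mm, carrying a black nest block (150 by 160 mm, top 52 mm above the table) under the lid at its -y side, and the deck with the two posts at its +y side. Origin: centre of the base plate's underside; its x points from the lid's handle towards the hinge, z up.
- lid_hinge (a point): point on the lid's hinge line, mid-width, 66 mm above the table. The hinge line runs along the fixture's y axis. The point turns with the lid.
- lid_handle (a point): centre of the red round bar, 12 mm diameter, 110 mm long (along the fixture's y) that is the lid's handle, joined by an arm near each end (92 mm free between them) to the lid's front edge, 40 mm behind the bar's centre line. With the lid shut it lies 210 mm from the hinge towards the fixture's -x, 66 mm above the table, with 40 mm free below. It turns with the lid.
- lid (a joint): opening angle of the lid in rad: 0 shut (level), grows as the handle end rises, 1.047 is 60 degrees, stop at 1.75. The lid, 170 by 180 by 8 mm, an aluminium frame with clear window, about 0.4 kg with its handle, is hinged at the fixture's +x side; its weight and a closing spring shut it from any angle: about 3 N at the bar to lift.
- flux_bottle: small white bottle, 40 mm diameter, 75 mm tall, standing loose on the mat. Origin: centre of its underside. Bystander.
- parts_jar: low grey jar with blue cap, 56 mm diameter, 42 mm tall, standing loose on the mat. Origin: centre of its underside. Bystander.
- board: green circuit board, 100 (x) by 150 (y) mm, up to 14 mm tall, lying loose on the mat, waiting for the test. Origin: centre of its underside. Bystander.
- screwdriver: loose screwdriver with orange handle, 170 mm long (along its x), lying on the mat towards the right-hand side. Bystander.

How it is judged:
By the outcome, as a careful person would: the job done as asked, in the order asked, and still so for the second after the job is handed in, while the arm keeps its last pose, push and grip.
It also fails if it takes over 64 s, if anything falls off the work surface, if the arm or the gripper's body presses on something with over 40 N, if the wrist force passes 120 N, or if a joint passes its speed limit or range.

### The arm

A 6-joint arm with a two-finger parallel gripper is mounted at the origin on the work surface. World frame = base frame: x ahead of the robot, y to its left, z up, the work surface at z = 0. Lengths are in mm, angles in rad, forces in N, time in s.
With the tool pointing down it reaches from about 350 to 1000 mm from the base axis. Payload 7.1 kg.
Tool frame: the origin (TCP) lies on the centre line of the jaws, within the pads' length; the fingertips stand 19 mm ahead of it and the grasp point (between the pads) is the TCP; z points along the fingers, y is the direction in which the jaws open and shut (so a half turn about z gives the same grasp; the last joint's range is limited). The gripper opens to 85 mm and grips with 20 to 120 N. Pads are 22 mm wide; open, the fingers measure 114 mm over their backs; the gripper's body (76 mm by 85 mm) begins 54 mm behind the grasp point. The pads swing forward as they close: fully open they stand 13 mm farther back than shut.
Start: joints at [-1.354, 0.423, 1.63, -0, 1.089, -0.019], TCP at [146.032, -607.684, 250.319] pointing down, gripper open.
Joint ranges: [-3, 3], [-0.9, 2.11], [0.09, 2.58], [-1.31, 4.45], [0.11, 2.69], [-2.54, 2.54]. Speed limits (rad/s): [2.39, 2.39, 3.01, 3.14, 3.14, 3.14].

### API

Orientations are given as a 3x3 rotation matrix whose columns are the frame's x, y, z axes.
In Python, from cell import * gives the robot as it stands. The module is installed in compiled form; this text tells all that it offers.
- The arm moves only by the tool arm_command, never from a script. Its argument "increments" is a list that holds one entry, the list of rows, each a list of 7 numbers: the shift along the tool's x, y, z in m, then the turn, a rotation vector about the tool's x, y, z in degrees, then the closure, from 0 (fully open) to 1 (shut). A call has 1 to 8 rows; each row shifts and turns the pose as measured when the row begins, along the tool's axes as they then stand; what a row does not reach is not made up. A row lasts 1/12 s, in which the tool goes at most 41.7 mm and 7.16 degrees, less where a joint would pass 70% of its speed; a pose out of reach is approached as far as the arm can. A call is refused whole if a number of a shift passes 0.0417 or a number of a turn 7.16, either way. A call with a gripper value outside its range is refused whole. The fingers move at their own pace and stop on an object; "force" is the grip in N (left out, the last holds). Time passes only in rows, so rows that do not move let the fingers close. It gives the time, the measured TCP pose, the force and the opening at its end, in the units of the state.
- sense(): the state, without advancing time (a new reading comes with each control period).
- snapshot(name): name is "side" or "top"; returns the picture (400x640x3 uint8, red, green, blue); there is no depth.
- camera_model(name): a dict with "intrinsics" (3x3 intrinsics, pixels), "extrinsics" (4x4, takes a point from world to camera coordinates). Camera axes: x right, y down, z forward; pixel columns grow to the right and rows downward; lengths in mm; the calibration is good to about 2 mm. A picture is of the moment at which its call begins. camera_model takes no time and is no camera call.
- hand_in(): hands the job in, once; it reports no verdict.
The state is a dict: "time": time; "joint_positions": joint angles; "qvel": joint speeds; "joint_torque": joint torques, N m; "tcp_pos": TCP position; "ee_rot": TCP orientation; "force": force on the tool from outside, world axes, zero at the start; "ft_torque": the same for the moment, N m; "gripper_width": finger opening in mm.
Only numpy, scipy, OpenCV 4.12 (cv2) and the standard library are available. Lean on these libraries where they do the work, as an engineer would, in place of code of your own. Each camera call takes 0.05 s, during which the arm holds its last target. There are 200 camera calls.

## Working session

There is one attempt and no reset: what is moved stays moved. The work goes in short steps, Python scripts to look and compute and a tool call to move; the robot and the scene stay as the last step left them, time stands still between calls to the robot, and variables do not carry over. Pictures are saved under pics/ and viewed, about 8 in all and at most 12, crops included, and the job is handed in when it is done.

Besides the shell and the picture viewer there is one more tool, called by a JSON object that holds its "op" and its "data". arm_command: Moves the arm, as the interface text tells. Its arguments: {"type":"object","properties":{"increments":{"type":"array","items":{"type":"array","items":{"type":"array","items":{"type":"number"}}}},"force":{"type":"number"}},"required":["increments"]}

```bash
mkdir -p pics; cat > h.py <<'E'
from cell import *
import numpy as np, cv2
def save(n,f,crop=None,s=1):
    im=snapshot(n)
    np.save('pics/'+f+'.npy',im)
    o=im if crop is None else im[crop[0]:crop[1],crop[2]:crop[3]]
    o=cv2.resize(o,None,fx=s,fy=s,interpolation=cv2.INTER_CUBIC)
    cv2.imwrite('pics/'+f+'.png',o[:,:,::-1]); return im
def ray(n,u,v):
    c=camera_model(n);K=np.array(c['intrinsics']);E=np.array(c['extrinsics'])
    R=E[:3,:3];o=-R.T@E[:3,3];d=R.T@np.linalg.solve(K,[u,v,1]);return o,d/np.linalg.norm(d)
def onz(n,u,v,z):
    o,d=ray(n,u,v);return o+d*(z-o[2])/d[2]
def proj(n,p):
    c=camera_model(n);K=np.array(c['intrinsics']);E=np.array(c['extrinsics'])
    q=K@(E[:3,:3]@np.array(p,float)+E[:3,3]);return q[:2]/q[2]
def st():
    s=sense();print(s['time'],np.round(s['tcp_pos'],1),np.round(s['ee_rot'],3).tolist(),np.round(s['force'],1),s['gripper_width'],np.round(s['joint_positions'],2))
    return s
E
python3 - <<'E'
from h import *
a=save('side','s0');b=save('top','t0')
for n in('side','top'):
    print(n,ray(n,320,200))
st()
E
```

```text
side (array([146.44117978, 849.434941  , 664.05440314]), array([ 0.39059446, -0.75672859, -0.52421161]))
top (array([ 421.18610458,  -28.41363078, 1545.85275704]), array([ 0.10385142,  0.01833719, -0.99442377]))
0.1 [ 145.9 -607.2  249.6] [[0.972, 0.234, -0.0], [0.234, -0.972, 0.001], [0.0, -0.001, -1.0]] [ 0.2  0.1 -0.1] 85.23458276814699 [-1.35  0.42  1.63  0.    1.09 -0.02]
```

View pics/t0.png

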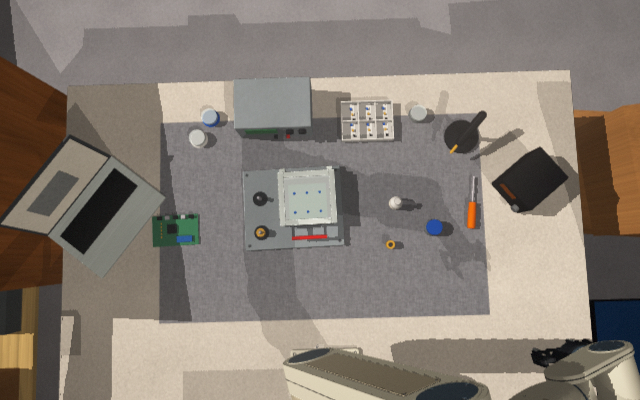

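View pics/s0.png

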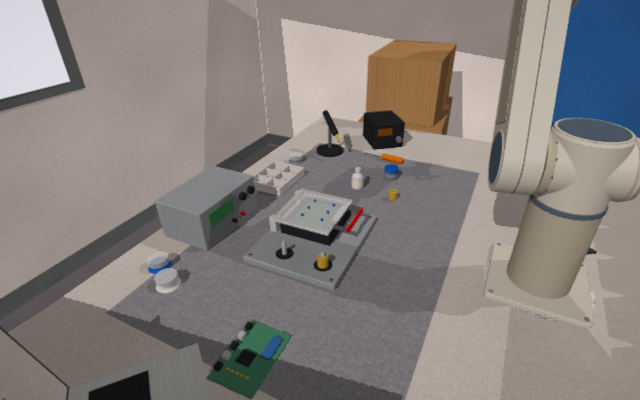

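The top view shows the spacer at (391,244), the bare post at about (261,198), the finished post at (261,233) and the red bar at (310,237). In the side view the spacer is at (393,195), the bare post at (284,250), the finished post at (323,262) and the bar at (355,220). Next I measure them.

```bash
cat > meas.py <<'E'
from h import *
def blobs(im,lo,hi,amin=8):
    h=cv2.cvtColor(im,cv2.COLOR_RGB2HSV);m=cv2.inRange(h,lo,hi)
    n,l,s,c=cv2.connectedComponentsWithStats(m)
    return [(np.round(c[i],1).tolist(),s[i].tolist(),l==i) for i in range(1,n) if s[i][4]>=amin]
E
python3 - <<'E'
from meas import *
for n,f in(('top','t0'),('side','s0')):
    im=np.load(f'pics/{f}.npy')
    for nm,lo,hi in(('brass',(12,110,70),(30,255,255)),('red',(0,150,90),(5,255,255)),('black',(0,0,0),(180,255,45))):
        for c,s,m in blobs(im,lo,hi):
            if 230<c[0]<420 and 150<c[1]<290:
                print(n,nm,c,s,*[np.round(onz(n,*c,z)[:2],1) for z in((0,15,30) if nm=='brass' else (66,) if nm=='red' else (20,60))])
                if nm=='red': print(cv2.minAreaRect(np.argwhere(m)[:,::-1].astype(np.float32)))
def enl(f,r,s,o):
    im=np.load(f'pics/{f}.npy')[r[0]:r[1],r[2]:r[3]];return cv2.resize(im,o,interpolation=cv2.INTER_CUBIC)
a=enl('t0',(160,260,235,405),0,(800,470));
cv2.imwrite('pics/c1.png',a[:,:,::-1])
b=enl('s0',(180,280,240,405),0,(800,485));cv2.imwrite('pics/c2.png',b[:,:,::-1])
E
```

```text
top brass [260.2, 232.1] [256, 228, 10, 9, 62] [483.1 198.5] [482.5 196.3] [481.9 194.1]
top brass [390.0, 244.1] [386, 240, 9, 9, 58] [ 431.7 -223.2] [ 431.6 -221.3] [ 431.5 -219.4]
top red [309.5, 236.8] [292, 235, 35, 5, 108] [461.3  34.9]
((308.9886779785156, 236.75050354003906), (3.3147592544555664, 34.14656066894531), 87.39744567871094)
top black [263.6, 198.8] [262, 197, 5, 4, 11] [590.  182.8] [585.6 177.2]
top black [266.2, 233.6] [265, 231, 3, 6, 10] [476.9 176.2] [475.5 170.9]
side brass [392.0, 158.1] [382, 153, 21, 11, 129] [ 526.  -514.6] [ 517.4 -483.8] [ 508.8 -453. ]
side brass [392.3, 194.3] [388, 189, 9, 12, 90] [ 438.8 -245.6] [ 432.2 -220.8] [ 425.6 -196.1]
side brass [322.1, 261.2] [317, 253, 12, 16, 142] [498.9 160.8] [490.9 176.3] [483.  191.9]
side red [354.1, 220.2] [345, 208, 18, 25, 107] [460.9  39.9]
((354.1153564453125, 220.076904296875), (4.160251617431641, 27.735008239746094), 33.6900634765625)
side red [242.8, 213.1] [241, 212, 5, 4, 14] [757.  142.3]
((242.8000030517578, 213.10000610351562), (4.110960960388184, 2.8460497856140137), 18.434947967529297)
side black [329.3, 150.3] [317, 144, 26, 13, 248] [ 764.4 -437.1] [ 726.1 -357.2]
side black [250.2, 189.7] [247, 186, 7, 8, 47] [867.1 -38.8] [822.4  16.4]
side black [242.4, 195.8] [239, 192, 8, 8, 51] [866.8   4.9] [822.1  57.4]
side black [344.4, 218.1] [337, 210, 14, 16, 102] [515.1 -20.1] [492.2  33.9]
side black [234.3, 219.9] [232, 218, 6, 5, 21] [804.7 128.6] [763.9 173.3]
side black [310.0, 234.3] [281, 224, 59, 21, 490] [569.4  94.4] [543.1 141.3]
side black [284.4, 253.7] [276, 248, 17, 11, 109] [589.9 197.6] [562.4 238.1]
side black [323.1, 266.2] [314, 260, 18, 11, 64] [477.6 197.3] [457.  237.8]
```

View pics/c1.png

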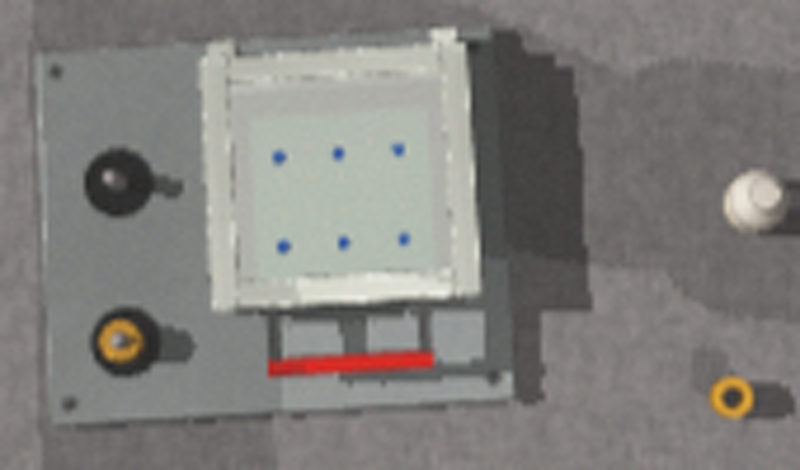

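View pics/c2.png

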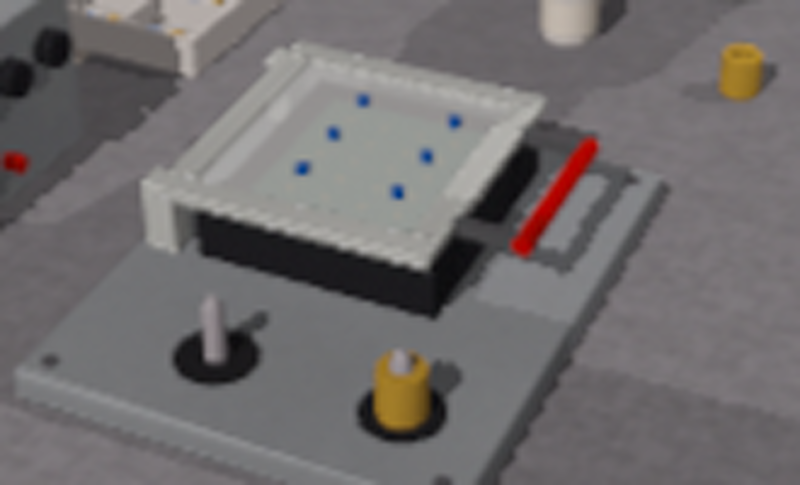

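The crops show the bare post (tip pale grey on a black disc) at crop (119,182) top and (212,330) side. The finished post, the bar with two arms and the spacer are all clear, with nothing near the spacer except the bottle behind it. Next I refine the post, the bar axis and the spacer.

```bash
python3 - <<'E'
from meas import *
def disc(f,u0,v0,r,th,S=8):
    im=np.load(f'pics/{f}.npy');g=cv2.cvtColor(im,cv2.COLOR_RGB2GRAY)[v0-r:v0+r+1,u0-r:u0+r+1]
    G=cv2.resize(g,None,fx=S,fy=S,interpolation=cv2.INTER_CUBIC)
    cs,_=cv2.findContours((G<th).astype(np.uint8),cv2.RETR_EXTERNAL,cv2.CHAIN_APPROX_NONE)
    c=max(cs,key=cv2.contourArea);e=cv2.fitEllipse(cv2.convexHull(c))
    return (e[0][0]+.5)/S-.5+u0-r,(e[0][1]+.5)/S-.5+v0-r,np.array(e[1])/S
for nm,t in(('bare',((256,198),(284,253))),('done',((258,233),(323,266)))):
  for n,f,(u,v) in(('top','t0',t[0]),('side','s0',t[1])):
    for th in(65,80):
        d=disc(f,u,v,13,th);print(nm,n,th,np.round(d[:2],2),d[2],np.round(onz(n,*d[:2],22)[:2],1))
# spacer
for n,f,(u,v) in(('top','t0',(390,244)),('side','s0',(392,194))):
    im=np.load(f'pics/{f}.npy')[v-10:v+11,u-10:u+11];H=cv2.cvtColor(cv2.resize(im,None,fx=8,fy=8,interpolation=cv2.INTER_CUBIC),cv2.COLOR_RGB2HSV)
    m=cv2.inRange(H,(10,100,60),(32,255,255));cs,_=cv2.findContours(m,0,1);c=max(cs,key=cv2.contourArea)
    (a,b),r=cv2.minEnclosingCircle(c);x=cv2.boundingRect(c)
    uu,vv=(a+.5)/8-.5+u-10,(b+.5)/8-.5+v-10
    print('spacer',n,uu,vv,r/8,np.array(x)/8,onz(n,uu,vv,30)[:2],onz(n,uu,vv,15)[:2])
# red bar ends
for n,f in(('top','t0'),('side','s0')):
    im=np.load(f'pics/{f}.npy')
    for c,s,m in blobs(im,(0,120,70),(6,255,255),60)+blobs(im,(174,120,70),(180,255,255),60):
        if not(280<c[0]<370 and 190<c[1]<250): continue
        p=np.argwhere(m)[:,::-1].astype(float);W=np.array([onz(n,*q,68) for q in p])[:,:2]
        k=W.mean(0);d=np.linalg.svd(W-k)[2][0];t=(W-k)@d
        print('bar',n,c,k,np.degrees(np.arctan2(d[1],d[0])),t.min(),t.max())
E
```

```text
bare top 65 [259.91 198.51] [13.41312313 14.67891598] [591.1 194.5]
bare top 80 [260.59 198.43] [13.96057415 16.75967216] [591.3 192.2]
bare side 65 [285.85 251.57] [13.26755524 21.61860275] [589.7 190.6]
bare side 80 [286.01 251.47] [13.60707569 22.56083679] [589.5 190. ]
done top 65 [261.55 232.44] [13.95031357 14.6633873 ] [481.  190.9]
done top 80 [262.84 232.47] [14.69794941 18.36284828] [480.8 186.7]
done side 65 [322.79 264.24] [13.26160336 18.89435387] [480.5 193.1]
done side 80 [324.39 262.51] [15.85615635 23.15802383] [479.8 185.5]
spacer top 390.0625 244.0 4.9501543045043945 [5.625 6.    9.75  9.125] [ 431.80360538 -219.64830175] [ 431.90867002 -221.54064918]
spacer side 392.11261653900146 194.21613788604736 6.046980857849121 [ 6.25   4.875  9.125 11.875] [ 426.25635652 -196.34548814] [ 432.87602138 -221.08580436]
bar top [309.1, 236.8] [461.11623762  36.04032023] -88.38975107705052 -53.63906439235095 52.8968063310997
bar side [353.8, 220.3] [460.481985   42.3782117] 91.92867754496656 -65.92876026135828 58.097211094032055
```

```bash
cat >> h.py <<'E'
from scipy.spatial.transform import Rotation as Ro
def dn(yaw): # tool down, tool y at world angle yaw(deg)
    a=np.radians(yaw);y=np.array([np.cos(a),np.sin(a),0]);z=np.array([0,0,-1.]);return np.c_[np.cross(y,z),y,z]
def go(p,R=None):
    s=st();T=np.array(s['ee_rot'])
    print('tool shift m',np.round(T.T@(np.array(p)-s['tcp_pos'])/1000,4),'turn',np.round(Ro.from_matrix(T.T@(T if R is None else R)).as_rotvec(degrees=True),2))
E
python3 -c "
from h import *
go([432,-220.5,150],dn(1.8))"
```

```text
0.1 [ 145.9 -607.2  249.6] [[0.972, 0.234, -0.0], [0.234, -0.972, 0.001], [0.0, -0.001, -1.0]] [ 0.2  0.1 -0.1] 85.23458276814699 [-1.35  0.42  1.63  0.    1.09 -0.02]
tool shift m [ 0.3685 -0.309   0.1001] turn [-7.000e-02 -6.000e-02 -7.829e+01]
```

{"op": "arm_command", "data": {"increments": [[[0.025, -0.021, 0.006, 0, 0, 0, 0], [0.025, -0.021, 0.006, 0, 0, 0, 0], [0.025, -0.021, 0.006, 0, 0, 0, 0], [0.025, -0.021, 0.006, 0, 0, 0, 0], [0.025, -0.021, 0.006, 0, 0, 0, 0], [0.025, -0.021, 0.006, 0, 0, 0, 0], [0.025, -0.021, 0.006, 0, 0, 0, 0], [0.025, -0.021, 0.006, 0, 0, 0, 0]]], "force": 40}}

```text
time: 0.77
tcp_pos: [302.7, -393.9, 198.2]
ee_rot: [[0.975, 0.224, -0.001], [0.224, -0.975, -0.001], [-0.002, 0.001, -1.0]]
force: [0.6, -0.6, -0.9]
gripper_width: 85.4
```

{"op": "arm_command", "data": {"increments": [[[0.025, -0.021, 0.006, 0, 0, 0, 0], [0.025, -0.021, 0.006, 0, 0, 0, 0], [0.025, -0.021, 0.006, 0, 0, 0, 0], [0.025, -0.021, 0.006, 0, 0, 0, 0], [0.025, -0.021, 0.006, 0, 0, 0, 0], [0.025, -0.021, 0.006, 0, 0, 0, 0], [0, 0, 0, 0, 0, -7, 0], [0, 0, 0, 0, 0, -7, 0]]]}}

```text
time: 1.43
tcp_pos: [426.4, -222.7, 157.8]
ee_rot: [[0.888, 0.459, -0.004], [0.459, -0.888, 0.002], [-0.003, -0.004, -1.0]]
force: [0.2, 0.2, -0.1]
gripper_width: 85.7
```

{"op": "arm_command", "data": {"increments": [[[0, 0, 0, 0, 0, -7, 0], [0, 0, 0, 0, 0, -7, 0], [0, 0, 0, 0, 0, -7, 0], [0, 0, 0, 0, 0, -7, 0], [0, 0, 0, 0, 0, -7, 0], [0, 0, 0, 0, 0, -7, 0], [0, 0, 0, 0, 0, -7, 0], [0, 0, 0, 0, 0, -7, 0]]]}}

```text
time: 2.1
tcp_pos: [425.8, -219.3, 155.5]
ee_rot: [[0.096, 0.995, -0.009], [0.995, -0.096, 0.005], [0.004, -0.009, -1.0]]
force: [0.4, -0.9, -0.1]
gripper_width: 85.7
```

```bash
python3 -c "
from h import *
go([432,-220.5,60],dn(1.8))"
```

```text
2.1 [ 425.8 -219.3  155.5] [[0.096, 0.995, -0.009], [0.995, -0.096, 0.005], [0.004, -0.009, -1.0]] [ 0.4 -0.9 -0.1] 85.66488820666521 [-0.5   0.36  2.01 -0.    0.78 -0.4 ]
tool shift m [-0.001   0.0072  0.0954] turn [-0.53 -0.25 -7.29]
```

{"op": "arm_command", "data": {"increments": [[[-0.001, 0.007, 0.02, -0.5, -0.2, -7, 0], [0, 0, 0.03, 0, 0, 0, 0], [0, 0, 0.03, 0, 0, 0, 0], [0, 0, 0.015, 0, 0, 0, 0], [0, 0, 0, 0, 0, 0, 0]]]}}

```text
time: 2.52
tcp_pos: [434.7, -221.9, 58.4]
ee_rot: [[-0.037, 0.999, 0.005], [0.999, 0.037, -0.002], [-0.002, 0.005, -1.0]]
force: [-0.6, -0.1, -0.3]
gripper_width: 85.4
```

```bash
python3 -c "
from h import *
go([432,-220.5,24],dn(1.8))"
```

```text
2.5167 [ 434.7 -221.9   58.4] [[-0.037, 0.999, 0.005], [0.999, 0.037, -0.002], [-0.002, 0.005, -1.0]] [-0.6 -0.1 -0.3] 85.44104995995757 [-0.5   0.55  2.03  0.    0.56 -0.53]
tool shift m [ 0.0016 -0.0028  0.0344] turn [0.27 0.12 0.31]
```

{"op": "arm_command", "data": {"increments": [[[0.0016, -0.0028, 0.012, 0.3, 0.1, 0.3, 0], [0, 0, 0.012, 0, 0, 0, 0], [0, 0, 0.01, 0, 0, 0, 0], [0, 0, 0, 0, 0, 0, 0.3], [0, 0, 0, 0, 0, 0, 0.5], [0, 0, 0, 0, 0, 0, 0.5], [0, 0, 0, 0, 0, 0, 0.5]]]}}

```text
time: 3.1
tcp_pos: [433.0, -221.0, 24.1]
ee_rot: [[-0.032, 0.999, 0.0], [0.999, 0.032, -0.001], [-0.001, 0.0, -1.0]]
force: [0.7, 0.1, -0.2]
gripper_width: 42.9
```

```bash
python3 -c "
from h import *
go([432,-220.5,24],dn(1.8))
save('side','s1',(140,260,330,450),5)"
```

```text
3.1 [ 433.  -221.    24.1] [[-0.032, 0.999, 0.0], [0.999, 0.032, -0.001], [-0.001, 0.0, -1.0]] [ 0.7  0.1 -0.2] 42.90918210100208 [-0.5   0.62  2.03 -0.    0.49 -0.53]
tool shift m [ 0.0005 -0.0009  0.0001] turn [0.   0.04 0.02]
```

View pics/s1.png

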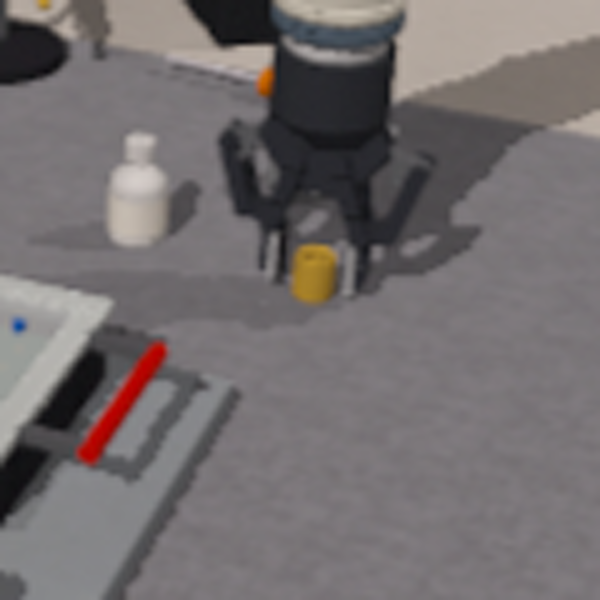

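The spacer (crop 315,273) stands centred between the fingers (272 and 350). I'll close on it and lift.

{"op": "arm_command", "data": {"increments": [[[0, 0, 0, 0, 0, 0, 0.8], [0, 0, 0, 0, 0, 0, 0.9], [0, 0, 0, 0, 0, 0, 0.9], [0, 0, 0, 0, 0, 0, 0.9], [0, 0, 0, 0, 0, 0, 0.9], [0, 0, 0, 0, 0, 0, 0.9]]], "force": 50}}

```text
time: 3.65
tcp_pos: [434.1, -221.6, 26.0]
ee_rot: [[-0.032, 0.999, 0.003], [0.999, 0.032, -0.002], [-0.003, 0.003, -1.0]]
force: [0.6, -0.2, -1.0]
gripper_width: 26.4
```

{"op": "arm_command", "data": {"increments": [[[0, 0, -0.02, 0, 0, 0, 0.9], [0, 0, -0.03, 0, 0, 0, 0.9], [0, 0, -0.03, 0, 0, 0, 0.9], [0, 0, -0.03, 0, 0, 0, 0.9], [0, 0, -0.02, 0, 0, 0, 0.9], [0, 0, 0, 0, 0, 0, 0.9]]]}}

```text
time: 4.15
tcp_pos: [431.8, -220.3, 158.9]
ee_rot: [[-0.032, 0.999, -0.003], [0.999, 0.032, 0.001], [0.001, -0.003, -1.0]]
force: [0.8, -0.2, -0.8]
gripper_width: 26.4
```

```bash
python3 -c "
from h import *
go([591,194.5,150],dn(1.8))"
```

```text
4.15 [ 431.8 -220.3  158.9] [[-0.032, 0.999, -0.003], [0.999, 0.032, 0.001], [0.001, -0.003, -1.0]] [ 0.8 -0.2 -0.8] 26.440649287472986 [-0.5   0.36  2.   -0.    0.79 -0.53]
tool shift m [0.4095 0.1723 0.0088] turn [-0.19 -0.07  0.02]
```

{"op": "arm_command", "data": {"increments": [[[0.034, 0.0145, 0, 0, 0, 0, 0.9], [0.034, 0.0145, 0, 0, 0, 0, 0.9], [0.034, 0.0145, 0, 0, 0, 0, 0.9], [0.034, 0.0145, 0, 0, 0, 0, 0.9], [0.034, 0.0145, 0, 0, 0, 0, 0.9], [0.034, 0.0145, 0, 0, 0, 0, 0.9], [0.034, 0.0145, 0, 0, 0, 0, 0.9], [0.034, 0.0145, 0, 0, 0, 0, 0.9]]]}}

```text
time: 4.82
tcp_pos: [541.3, 59.0, 155.1]
ee_rot: [[-0.018, 1.0, -0.004], [1.0, 0.018, -0.002], [-0.002, -0.004, -1.0]]
force: [2.0, -0.7, -0.4]
gripper_width: 26.4
```

{"op": "arm_command", "data": {"increments": [[[0.034, 0.0145, 0, 0, 0, 0, 0.9], [0.034, 0.0145, 0, 0, 0, 0, 0.9], [0.034, 0.0145, 0, 0, 0, 0, 0.9], [0.034, 0.0145, 0, 0, 0, 0, 0.9], [0.01, 0.005, 0, 0, 0, 0, 0.9], [0, 0, 0, 0, 0, 0, 0.9]]]}}

```text
time: 5.32
tcp_pos: [602.0, 220.8, 146.5]
ee_rot: [[-0.025, 1.0, -0.009], [1.0, 0.025, -0.003], [-0.002, -0.009, -1.0]]
force: [-0.5, -0.7, -1.1]
gripper_width: 26.3
```

```bash
python3 -c "
from h import *
go([591,194.5,105],dn(1.8))"
```

```text
5.3167 [602.  220.8 146.5] [[-0.025, 1.0, -0.009], [1.0, 0.025, -0.003], [-0.002, -0.009, -1.0]] [-0.5 -0.7 -1.1] 26.260715637097025 [0.33 0.57 1.65 0.   0.93 0.31]
tool shift m [-0.0259 -0.0113  0.0417] turn [-0.51  0.13 -0.39]
```

Now correct the position to just above the post (spacer bottom at about z 79, tip at 60), then look.

{"op": "arm_command", "data": {"increments": [[[-0.013, -0.0055, 0.01, -0.5, 0.1, -0.4, 0.9], [-0.012, -0.005, 0.015, 0, 0, 0, 0.9], [0, 0, 0.015, 0, 0, 0, 0.9], [0, 0, 0, 0, 0, 0, 0.9], [0, 0, 0, 0, 0, 0, 0.9]]]}}

```text
time: 5.73
tcp_pos: [587.9, 191.1, 101.3]
ee_rot: [[-0.034, 0.999, -0.006], [0.999, 0.034, -0.003], [-0.003, -0.006, -1.0]]
force: [0.3, 0.7, -0.8]
gripper_width: 25.9
```

```bash
python3 -c "
from h import *
go([591,194.5,95],dn(1.8))
save('side','s2',(190,290,230,350),6)
s=sense()
for z in (26,11,-4): print(z,proj('side',s['tcp_pos']-[0,0,z]),proj('top',s['tcp_pos']-[0,0,z]))
for z in (20,60): print('post',proj('side',[591,194.5,z]))
"
```

```text
5.7333 [587.9 191.1 101.3] [[-0.034, 0.999, -0.006], [0.999, 0.034, -0.003], [-0.003, -0.006, -1.0]] [ 0.3  0.7 -0.8] 25.923496716494896 [ 0.3   0.61  1.72 -0.    0.82  0.26]
tool shift m [0.0033 0.0032 0.0063] turn [-0.35  0.18  0.12]
26 [285.14300913 235.5325545 ] [258.50133885 197.77079995]
11 [284.77123629 230.75150451] [257.77220543 197.24849174]
-4 [284.39337493 225.89215535] [257.02808305 196.71544632]
post [284.68133153 252.89028214]
post [283.69475532 240.69984736]
```

View pics/s2.png

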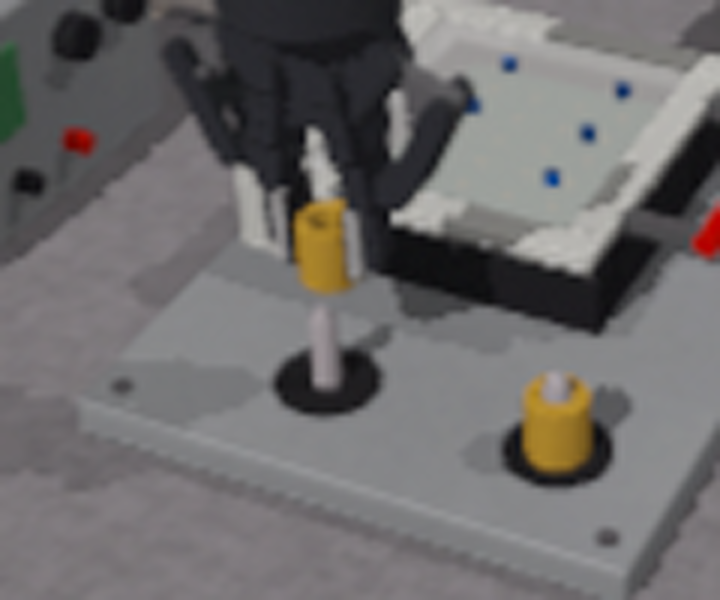

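The spacer hangs upright at crop (325,245), about one spacer-height above the post tip (321,308), and needs to move slightly left in the picture. The disc centre is at crop (328,379). I'll compute the offset.

```bash
python3 - <<'E'
from meas import *
im=np.load('pics/s2.npy');S=8
H=cv2.cvtColor(cv2.resize(im[215:245,270:300],None,fx=S,fy=S,interpolation=cv2.INTER_CUBIC),cv2.COLOR_RGB2HSV)
m=cv2.inRange(H,(10,90,50),(32,255,255))
for r in range(60,190,12):
    x=np.where(m[r])[0]
    if len(x):print('v',round((r+.5)/S-.5+215,2),'u',round((x.min()+.5)/S-.5+270,2),round((x.max()+.5)/S-.5+270,2))
g=cv2.cvtColor(im,cv2.COLOR_RGB2GRAY)
for v in range(240,256): 
    print(v,g[v,278:291])
print(onz('side',284.25,252.67,21))
p=sense()['tcp_pos']
for q in([591,194.5],[590,192.5],p[:2]): print(q,proj('side',[*q,60]),proj('side',[*q,75]),proj('top',[*q,60]))
E
```

```text
v 223.56 u 280.19 287.44
v 225.06 u 278.56 286.56
v 226.56 u 278.06 286.56
v 228.06 u 278.19 286.69
v 229.56 u 278.31 286.69
v 231.06 u 278.31 286.94
v 232.56 u 278.44 286.94
v 234.06 u 279.19 287.19
v 235.56 u 279.44 287.44
v 237.06 u 280.31 288.06
240 [132 132 125 119 124 129 124 120 120 118 118 119 120]
241 [134 135 133 128 137 144 130 119 118 117 118 118 119]
242 [134 134 134 134 150 155 132 116 125 130 124 119 120]
243 [133 133 134 142 154 153 138 120 126 135 132 131 131]
244 [134 133 134 141 151 148 138 118 125 135 134 133 133]
245 [135 134 134 139 148 147 137 117 123 135 134 133 133]
246 [135 135 135 138 148 147 137 117 122 134 133 117 103]
247 [135 134 135 128 141 148 137 118 103 110 104  88  85]
248 [136 120  91  88 133 148 137 119  85  61  51  48  66]
249 [ 92  67  42  66 130 147 137 118  81  32  20  23  34]
250 [ 43  32  30  51 126 147 137 119  81  31  18  20  26]
251 [ 31  31  31  42 124 147 137 120  87  41  20  24  31]
252 [ 29  30  28  40 121 146 137 121  89  44  26  29  32]
253 [ 27  27  28  31 122 147 137 122  86  38  31  31  31]
254 [ 27  28  27  27  79 104 104  93  64  32  30  30  31]
255 [31 29 31 30 37 49 52 49 38 30 32 30 30]
[591.79337857 195.23593394  21.        ]
[591, 194.5] [283.69475532 240.69984736] [283.31384689 235.99322737] [258.12563674 197.27192675]
[590, 192.5] [284.43677326 240.37113601] [284.06228131 235.66727945] [258.76134091 197.56674504]
[587.65339629 191.06311703] [285.51404351 240.3041079 ] [285.1482974 235.6005624] [259.22607649 198.28995928]
```

```bash
python3 -c "
from h import *
go([591.2,194.7,92],dn(1.8))"
```

```text
5.7833 [587.7 191.1 101.2] [[-0.034, 0.999, -0.007], [0.999, 0.034, -0.003], [-0.003, -0.007, -1.0]] [-1.3 -1.1 -1.5] 25.961235480875096 [ 0.3   0.61  1.72 -0.    0.82  0.26]
tool shift m [0.0035 0.0037 0.0092] turn [-0.38  0.19  0.12]
```

{"op": "arm_command", "data": {"increments": [[[0.0035, 0.0037, 0.004, -0.4, 0.2, 0.1, 0.9], [0, 0, 0.005, 0, 0, 0, 0.9], [0, 0, 0, 0, 0, 0, 0.9], [0, 0, 0, 0, 0, 0, 0.9]]]}}

```text
time: 6.12
tcp_pos: [593.0, 194.4, 93.5]
ee_rot: [[-0.031, 1.0, 0.004], [1.0, 0.031, 0.002], [0.001, 0.004, -1.0]]
force: [-0.5, 0.0, -0.2]
gripper_width: 26.2
```

```bash
python3 -c "
from h import *
go([591.2,194.7,82],dn(1.8))"
```

```text
6.1167 [593.  194.4  93.5] [[-0.031, 1.0, 0.004], [1.0, 0.031, 0.002], [0.001, 0.004, -1.0]] [-0.5  0.  -0.2] 26.211608402701554 [0.3  0.62 1.72 0.   0.79 0.27]
tool shift m [ 0.0003 -0.0018  0.0115] turn [ 0.25 -0.08 -0.05]
```

{"op": "arm_command", "data": {"increments": [[[0.0003, -0.0015, 0.003, 0.2, -0.1, 0, 0.9], [0, 0, 0.003, 0, 0, 0, 0.9], [0, 0, 0.003, 0, 0, 0, 0.9], [0, 0, 0.002, 0, 0, 0, 0.9], [0, 0, 0, 0, 0, 0, 0.9]]]}}

```text
time: 6.53
tcp_pos: [592.0, 195.5, 82.4]
ee_rot: [[-0.031, 1.0, 0.002], [1.0, 0.031, 0.0], [0.0, 0.002, -1.0]]
force: [1.0, -0.1, -0.9]
gripper_width: 26.2
```

```bash
python3 -c "
from h import *
go([591.2,194.7,70],dn(1.8))"
```

```text
6.5333 [592.  195.5  82.4] [[-0.031, 1.0, 0.002], [1.0, 0.031, 0.0], [0.0, 0.002, -1.0]] [ 1.  -0.1 -0.9] 26.199593058974788 [ 0.3   0.64  1.72 -0.    0.78  0.27]
tool shift m [-0.0007 -0.0009  0.0124] turn [ 0.13 -0.   -0.  ]
```

No contact. I'll continue in small steps, watching the force.

{"op": "arm_command", "data": {"increments": [[[-0.0007, -0.0009, 0.003, 0.1, 0, 0, 0.9], [0, 0, 0.003, 0, 0, 0, 0.9], [0, 0, 0.003, 0, 0, 0, 0.9], [0, 0, 0, 0, 0, 0, 0.9]]]}}

```text
time: 6.87
tcp_pos: [590.9, 194.7, 72.4]
ee_rot: [[-0.031, 1.0, 0.0], [1.0, 0.031, -0.0], [-0.0, 0.0, -1.0]]
force: [1.0, -0.0, -1.0]
gripper_width: 26.0
```

```bash
python3 -c "
from h import *
go([591.2,194.7,62],dn(1.8))
save('side','s3',(190,290,230,350),6)"
```

```text
6.8667 [590.9 194.7  72.4] [[-0.031, 1.0, 0.0], [1.0, 0.031, -0.0], [-0.0, 0.0, -1.0]] [ 1. -0. -1.] 25.953433739371185 [ 0.3   0.66  1.72 -0.    0.76  0.27]
tool shift m [0.     0.0003 0.0104] turn [0.01 0.   0.  ]
```

View pics/s3.png

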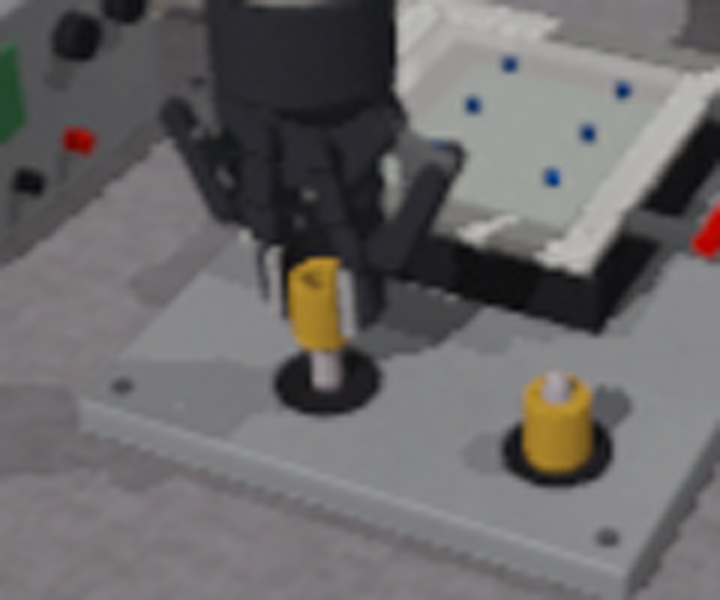

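The spacer's lower edge is at crop (322,348) and the post emerges centred beneath it, so it is threaded on, with no force. Continuing down.

{"op": "arm_command", "data": {"increments": [[[0, 0.0003, 0.004, 0, 0, 0, 0.9], [0, 0, 0.004, 0, 0, 0, 0.9], [0, 0, 0.004, 0, 0, 0, 0.9], [0, 0, 0.004, 0, 0, 0, 0.9], [0, 0, 0, 0, 0, 0, 0.9]]]}}

```text
time: 7.33
tcp_pos: [591.7, 194.7, 55.2]
ee_rot: [[-0.031, 1.0, 0.001], [1.0, 0.031, 0.0], [0.0, 0.001, -1.0]]
force: [-0.3, -0.4, 0.4]
gripper_width: 26.2
```

```bash
python3 -c "
from h import *
go([591.2,194.7,46],dn(1.8))"
```

```text
7.3333 [591.7 194.7  55.2] [[-0.031, 1.0, 0.001], [1.0, 0.031, 0.0], [0.0, 0.001, -1.0]] [-0.3 -0.4  0.4] 26.205289406650625 [ 0.3   0.68  1.72 -0.    0.73  0.27]
tool shift m [-0.     -0.0005  0.0092] turn [ 0.06 -0.01 -0.  ]
```

{"op": "arm_command", "data": {"increments": [[[0, -0.0005, 0.003, 0, 0, 0, 0.9], [0, 0, 0.003, 0, 0, 0, 0.9], [0, 0, 0.001, 0, 0, 0, 0.9], [0, 0, 0, 0, 0, 0, 0.9]]]}}

```text
time: 7.67
tcp_pos: [590.9, 194.7, 46.9]
ee_rot: [[-0.031, 1.0, 0.0], [1.0, 0.031, 0.0], [0.0, 0.0, -1.0]]
force: [0.5, 0.2, -0.8]
gripper_width: 26.4
```

{"op": "arm_command", "data": {"increments": [[[0, 0, 0.001, 0, 0, 0, 0.9], [0, 0, 0.001, 0, 0, 0, 0.9], [0, 0, 0, 0, 0, 0, 0.9]]]}}

```text
time: 7.92
tcp_pos: [591.2, 194.8, 45.3]
ee_rot: [[-0.031, 1.0, 0.001], [1.0, 0.031, 0.0], [0.0, 0.001, -1.0]]
force: [0.8, -0.6, 0.0]
gripper_width: 26.3
```

{"op": "arm_command", "data": {"increments": [[[0, 0, 0.001, 0, 0, 0, 0.9], [0, 0, 0.001, 0, 0, 0, 0.9], [0, 0, 0, 0, 0, 0, 0.9]]]}}

```text
time: 8.17
tcp_pos: [591.4, 194.9, 45.6]
ee_rot: [[-0.031, 1.0, 0.001], [1.0, 0.031, 0.0], [0.0, 0.001, -1.0]]
force: [-0.8, 0.7, -1.1]
gripper_width: 26.3
```

{"op": "arm_command", "data": {"increments": [[[0, 0, 0.002, 0, 0, 0, 0.9], [0, 0, 0.002, 0, 0, 0, 0.9], [0, 0, 0.002, 0, 0, 0, 0.9]]]}}

```text
time: 8.42
tcp_pos: [591.8, 195.1, 45.0]
ee_rot: [[-0.031, 1.0, 0.001], [1.0, 0.031, 0.0], [0.0, 0.001, -1.0]]
force: [-7.4, -3.3, 22.5]
gripper_width: 26.3
```

It is seated: 22 N upward at the expected height. I'll release and retreat straight up.

{"op": "arm_command", "data": {"increments": [[[0, 0, -0.001, 0, 0, 0, 0.5], [0, 0, 0, 0, 0, 0, 0.4], [0, 0, 0, 0, 0, 0, 0.4], [0, 0, 0, 0, 0, 0, 0.4], [0, 0, 0, 0, 0, 0, 0.4], [0, 0, 0, 0, 0, 0, 0.4]]]}}

```text
time: 8.92
tcp_pos: [592.6, 195.3, 46.5]
ee_rot: [[-0.031, 0.999, 0.004], [1.0, 0.031, 0.001], [0.001, 0.004, -1.0]]
force: [0.6, -0.2, 1.0]
gripper_width: 51.0
```

{"op": "arm_command", "data": {"increments": [[[0, 0, -0.01, 0, 0, 0, 0.4], [0, 0, -0.02, 0, 0, 0, 0.4], [0, 0, -0.03, 0, 0, 0, 0.4], [0, 0, -0.03, 0, 0, 0, 0.4], [0, 0, -0.03, 0, 0, 0, 0.4], [0, 0, 0, 0, 0, 0, 0.4]]]}}

```text
time: 9.42
tcp_pos: [590.4, 194.6, 170.2]
ee_rot: [[-0.032, 0.999, -0.004], [1.0, 0.032, -0.001], [-0.001, -0.004, -1.0]]
force: [1.4, 0.1, 0.1]
gripper_width: 51.3
```

```bash
python3 -c "
from h import *
go([461,37,160],dn(1.8))
save('side','s4',(190,290,230,390),5)"
```

```text
9.4167 [590.4 194.6 170.2] [[-0.032, 0.999, -0.004], [1.0, 0.032, -0.001], [-0.001, -0.004, -1.0]] [1.4 0.1 0.1] 51.28834384330818 [ 0.3   0.52  1.69 -0.    0.94  0.27]
tool shift m [-0.1534 -0.1342  0.0108] turn [-0.21  0.06  0.01]
```

View pics/s4.png

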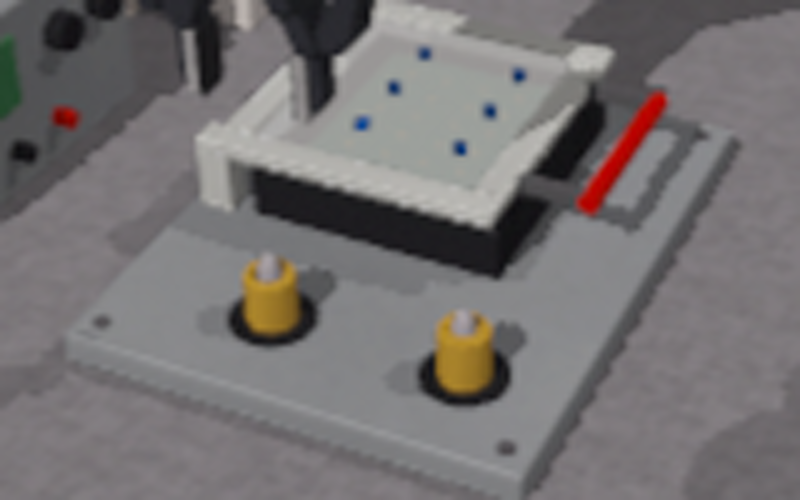

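The new spacer sits at crop (270,295) with the post tip showing above it, just like the finished one at (464,350), and the fingers are clear. Now the bar, with jaws about 35 mm open because the lid edge is 40 mm behind it.

{"op": "arm_command", "data": {"increments": [[[-0.0257, -0.0225, 0, -0.2, 0, 0, 0.6], [-0.0257, -0.0225, 0, 0, 0, 0, 0.6], [-0.0257, -0.0225, 0, 0, 0, 0, 0.6], [-0.0257, -0.0225, 0, 0, 0, 0, 0.6], [-0.0257, -0.0225, 0, 0, 0, 0, 0.6], [-0.01, -0.01, 0, 0, 0, 0, 0.6], [0, 0, 0, 0, 0, 0, 0.6], [0, 0, 0, 0, 0, 0, 0.6]]]}}

```text
time: 10.13
tcp_pos: [463.2, 47.8, 165.6]
ee_rot: [[-0.034, 0.999, -0.005], [0.999, 0.034, -0.001], [-0.001, -0.006, -1.0]]
force: [0.4, 1.3, 0.6]
gripper_width: 34.3
```

```bash
python3 -c "
from h import *
go([461,37,110],dn(1.8))"
```

```text
10.1333 [463.2  47.8 165.6] [[-0.034, 0.999, -0.005], [0.999, 0.034, -0.001], [-0.001, -0.006, -1.0]] [0.4 1.3 0.6] 34.313350930718755 [ 0.08  0.33  2.03 -0.    0.79  0.04]
tool shift m [-0.0107 -0.0022  0.0556] turn [-0.32  0.03  0.13]
```

{"op": "arm_command", "data": {"increments": [[[-0.0107, -0.002, 0.01, -0.3, 0, 0.1, 0.6], [0, 0, 0.02, 0, 0, 0, 0.6], [0, 0, 0.02, 0, 0, 0, 0.6], [0, 0, 0, 0, 0, 0, 0.6]]]}}

```text
time: 10.47
tcp_pos: [466.2, 39.0, 114.8]
ee_rot: [[-0.033, 0.999, 0.006], [0.999, 0.033, 0.0], [0.0, 0.006, -1.0]]
force: [-1.4, 0.5, -0.6]
gripper_width: 33.9
```

```bash
python3 -c "
from h import *
go([461,37,66],dn(1.8))
save('side','s5',(170,270,300,420),6)"
```

```text
10.4667 [466.2  39.  114.8] [[-0.033, 0.999, 0.006], [0.999, 0.033, 0.0], [0.0, 0.006, -1.0]] [-1.4  0.5 -0.6] 33.90338457978896 [ 0.06  0.42  2.06 -0.    0.66  0.03]
tool shift m [-0.0018 -0.0055  0.0488] turn [ 0.35 -0.01  0.08]
```

View pics/s5.png

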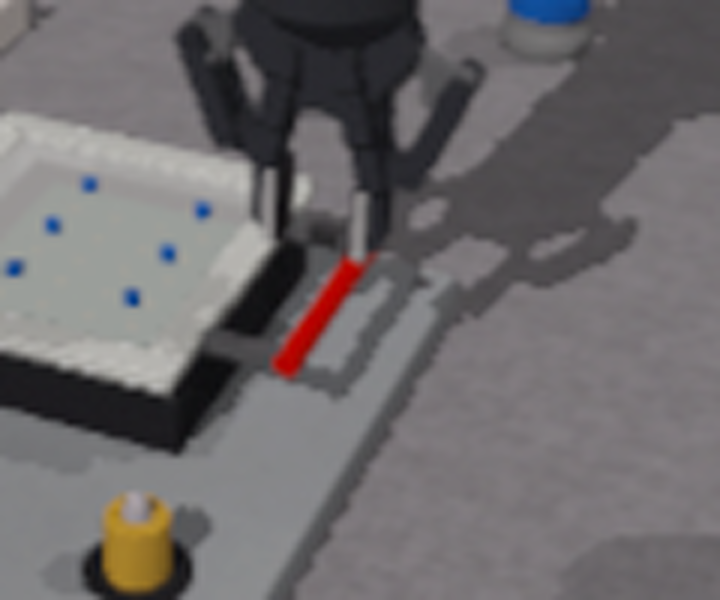

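The jaws straddle the bar's line but sit about 5 mm too far towards the lid (fingers at crop (270,215) and (360,225)). I'll correct x first.

{"op": "arm_command", "data": {"increments": [[[-0.0018, -0.005, 0, 0.3, 0, 0.1, 0.6], [0, 0, 0, 0, 0, 0, 0.6], [0, 0, 0, 0, 0, 0, 0.6]]]}}

```text
time: 10.77
tcp_pos: [463.7, 38.5, 117.3]
ee_rot: [[-0.033, 0.999, 0.003], [0.999, 0.033, 0.0], [0.0, 0.003, -1.0]]
force: [-0.6, 0.1, 1.0]
gripper_width: 34.5
```

```bash
python3 -c "
from h import *
go([461,37,66],dn(1.8))"
```

```text
10.7667 [463.7  38.5 117.3] [[-0.033, 0.999, 0.003], [0.999, 0.033, 0.0], [0.0, 0.003, -1.0]] [-0.6  0.1  1. ] 34.515815596450906 [0.06 0.41 2.06 0.   0.66 0.02]
tool shift m [-0.0014 -0.0029  0.0513] turn [ 0.18 -0.02  0.09]
```

{"op": "arm_command", "data": {"increments": [[[-0.0014, -0.004, 0.005, 0.2, 0, 0.1, 0.6], [0, 0, 0.01, 0, 0, 0, 0.6], [0, 0, 0, 0, 0, 0, 0.6]]]}}

```text
time: 11.02
tcp_pos: [461.2, 37.3, 103.4]
ee_rot: [[-0.032, 0.999, 0.004], [1.0, 0.032, 0.001], [0.001, 0.004, -1.0]]
force: [-0.7, -0.8, -0.4]
gripper_width: 34.2
```

```bash
python3 -c "
from h import *
go([461,37,66],dn(1.8))"
```

```text
11.0167 [461.2  37.3 103.4] [[-0.032, 0.999, 0.004], [1.0, 0.032, 0.001], [0.001, 0.004, -1.0]] [-0.7 -0.8 -0.4] 34.20826609876294 [0.05 0.44 2.07 0.   0.63 0.02]
tool shift m [-0.0003 -0.0004  0.0374] turn [ 0.25 -0.03  0.01]
```

{"op": "arm_command", "data": {"increments": [[[0, -0.001, 0.008, 0.2, 0, 0, 0.6], [0, 0, 0.008, 0, 0, 0, 0.6], [0, 0, 0.008, 0, 0, 0, 0.6], [0, 0, 0, 0, 0, 0, 0.6]]]}}

```text
time: 11.35
tcp_pos: [460.1, 37.2, 76.8]
ee_rot: [[-0.031, 1.0, 0.001], [1.0, 0.031, 0.001], [0.001, 0.001, -1.0]]
force: [-0.4, -0.4, 0.3]
gripper_width: 34.0
```

```bash
python3 -c "
from h import *
go([461,37,66],dn(1.8))
save('side','s6',(170,270,300,420),6)"
```

```text
11.35 [460.1  37.2  76.8] [[-0.031, 1.0, 0.001], [1.0, 0.031, 0.001], [0.001, 0.001, -1.0]] [-0.4 -0.4  0.3] 34.030488085718886 [0.05 0.49 2.08 0.   0.57 0.02]
tool shift m [-0.0002  0.0009  0.0108] turn [ 0.04 -0.03 -0.  ]
```

View pics/s6.png

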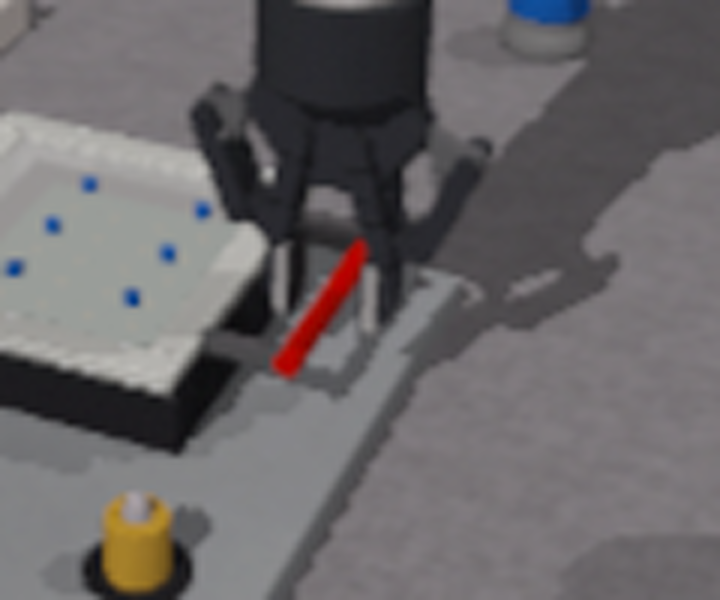

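The bar runs between the fingers (283 and 372, bar at about 325), well centred. I'll lower the last 11 mm and close.

{"op": "arm_command", "data": {"increments": [[[0, 0.001, 0.006, 0, 0, 0, 0.6], [0, 0, 0.004, 0, 0, 0, 0.6], [0, 0, 0, 0, 0, 0, 0.8], [0, 0, 0, 0, 0, 0, 1], [0, 0, 0, 0, 0, 0, 1], [0, 0, 0, 0, 0, 0, 1], [0, 0, 0, 0, 0, 0, 1]]], "force": 60}}

```text
time: 11.98
tcp_pos: [461.5, 37.2, 66.1]
ee_rot: [[-0.031, 1.0, 0.0], [1.0, 0.031, 0.001], [0.001, 0.0, -1.0]]
force: [-1.0, -0.5, 0.1]
gripper_width: 10.0
```

```bash
python3 -c "
from h import *
s=st();p=np.array(s['tcp_pos']);a0=np.radians(1.8);ux=np.array([np.cos(a0),np.sin(a0),0]);h=p+210*ux
print('hinge',h)
for a in range(0,61,10):
    q=h-210*np.cos(np.radians(a))*ux+[0,0,210*np.sin(np.radians(a))];print(a,np.round(q,1))"
```

```text
11.9833 [461.5  37.2  66.1] [[-0.031, 1.0, 0.0], [1.0, 0.031, 0.001], [0.001, 0.0, -1.0]] [-1.  -0.5  0.1] 10.04889767066677 [0.05 0.51 2.08 0.   0.55 0.02]
hinge [671.35776631  43.78838282  66.08754013]
0 [461.5  37.2  66.1]
10 [464.7  37.3 102.6]
20 [474.1  37.6 137.9]
30 [489.6  38.1 171.1]
40 [510.6  38.7 201.1]
50 [536.4  39.5 227. ]
60 [566.4  40.5 248. ]
```

{"op": "arm_command", "data": {"increments": [[[0, 0, -0.009, 0, 0, 0, 1], [0, 0.0005, -0.009, 0, 0, 0, 1], [0, 0.001, -0.009, 0, 0, 0, 1], [0, 0.0015, -0.009, 0, 0, 0, 1], [0, 0.0015, -0.009, 0, 0, 0, 1], [0, 0.002, -0.009, 0, 0, 0, 1], [0, 0, 0, 0, 0, 0, 1]]]}}

```text
time: 12.57
tcp_pos: [469.8, 37.5, 126.8]
ee_rot: [[-0.031, 1.0, 0.004], [1.0, 0.031, 0.001], [0.001, 0.004, -1.0]]
force: [0.4, -0.8, -3.4]
gripper_width: 9.9
```

```bash
cat > lid.py <<'E'
from h import *
s=st();p=np.array(s['tcp_pos']);d=np.array([671.36,43.79,66.1])-p;r=np.hypot(np.hypot(d[0],d[1]),d[2])
print('angle',np.degrees(np.arctan2(-d[2],np.hypot(d[0],d[1]))),'r',r)
E
python3 lid.py
```

```text
12.5667 [469.8  37.5 126.8] [[-0.031, 1.0, 0.004], [1.0, 0.031, 0.001], [0.001, 0.004, -1.0]] [ 0.4 -0.8 -3.4] 9.905714336025392 [0.05 0.4  2.05 0.   0.69 0.02]
angle 16.736408383333742 r 210.61705386882775
```

{"op": "arm_command", "data": {"increments": [[[0, 0.003, -0.009, 0, 0, 0, 1], [0, 0.0035, -0.009, 0, 0, 0, 1], [0, 0.004, -0.0085, 0, 0, 0, 1], [0, 0.004, -0.0085, 0, 0, 0, 1], [0, 0.0045, -0.008, 0, 0, 0, 1], [0, 0.005, -0.008, 0, 0, 0, 1], [0, 0, 0, 0, 0, 0, 1]]]}}

```text
time: 13.15
tcp_pos: [494.5, 38.2, 182.9]
ee_rot: [[-0.031, 1.0, 0.004], [1.0, 0.031, 0.001], [0.001, 0.004, -1.0]]
force: [1.9, 0.4, -5.6]
gripper_width: 9.8
```

```bash
python3 lid.py
```

```text
13.15 [494.5  38.2 182.9] [[-0.031, 1.0, 0.004], [1.0, 0.031, 0.001], [0.001, 0.004, -1.0]] [ 1.9  0.4 -5.6] 9.760166984408345 [0.05 0.33 1.96 0.   0.84 0.02]
angle 33.41195913244508 r 212.02925097767357
```

{"op": "arm_command", "data": {"increments": [[[0, 0.0055, -0.0072, 0, 0, 0, 1], [0, 0.006, -0.007, 0, 0, 0, 1], [0, 0.006, -0.0065, 0, 0, 0, 1], [0, 0.0063, -0.006, 0, 0, 0, 1], [0, 0.0065, -0.0058, 0, 0, 0, 1], [0, 0.0068, -0.0055, 0, 0, 0, 1], [0, 0, 0, 0, 0, 0, 1]]]}}

```text
time: 13.73
tcp_pos: [526.0, 39.2, 222.5]
ee_rot: [[-0.031, 0.999, -0.019], [1.0, 0.031, -0.0], [0.001, -0.019, -1.0]]
force: [1.6, 0.6, -7.0]
gripper_width: 9.5
```

```bash
python3 lid.py
```

```text
13.7333 [526.   39.2 222.5] [[-0.031, 0.999, -0.019], [1.0, 0.031, -0.0], [0.001, -0.019, -1.0]] [ 1.6  0.6 -7. ] 9.501876500342409 [0.05 0.32 1.86 0.   0.98 0.02]
angle 47.07154722686013 r 213.55822731645424
```

{"op": "arm_command", "data": {"increments": [[[0, 0.007, -0.0045, 0, 0, 0, 1], [0, 0.007, -0.0045, 0, 0, 0, 1], [0, 0.007, -0.004, 0, 0, 0, 1], [0, 0.0072, -0.0038, 0, 0, 0, 1], [0, 0.007, -0.0035, 0, 0, 0, 1], [0, 0, 0, 0, 0, 0, 1]]]}}

```text
time: 14.23
tcp_pos: [551.8, 40.0, 244.3]
ee_rot: [[-0.031, 0.998, -0.05], [1.0, 0.031, -0.001], [0.0, -0.05, -0.999]]
force: [3.3, 0.7, -9.6]
gripper_width: 9.6
```

```bash
python3 lid.py
```

```text
14.2333 [551.8  40.  244.3] [[-0.031, 0.998, -0.05], [1.0, 0.031, -0.001], [0.0, -0.05, -0.999]] [ 3.3  0.7 -9.6] 9.554521136747558 [0.05 0.35 1.76 0.   1.08 0.02]
angle 56.14010210412782 r 214.64409517019826
```

{"op": "arm_command", "data": {"increments": [[[0, 0.006, -0.003, 0, 0, 0, 1], [0, 0.006, -0.003, 0, 0, 0, 1], [0, 0.004, -0.002, 0, 0, 0, 1], [0, 0, 0, 0, 0, 0, 1], [0, 0, 0, 0, 0, 0, 1]]]}}

```text
time: 14.65
tcp_pos: [565.2, 40.4, 252.8]
ee_rot: [[-0.031, 0.998, -0.062], [1.0, 0.031, -0.002], [0.0, -0.062, -0.998]]
force: [-3.7, 0.3, -2.8]
gripper_width: 9.5
```

```bash
python3 lid.py; python3 -c "
from h import *
a=save('side','s7',(90,290,230,430),3)
b=save('top','t7')
"
```

```text
14.65 [565.2  40.4 252.8] [[-0.031, 0.998, -0.062], [1.0, 0.031, -0.002], [0.0, -0.062, -0.998]] [-3.7  0.3 -2.8] 9.46323242555948 [0.05 0.36 1.72 0.   1.12 0.02]
angle 60.3602963779403 r 214.8304324366431
```

View pics/s7.png

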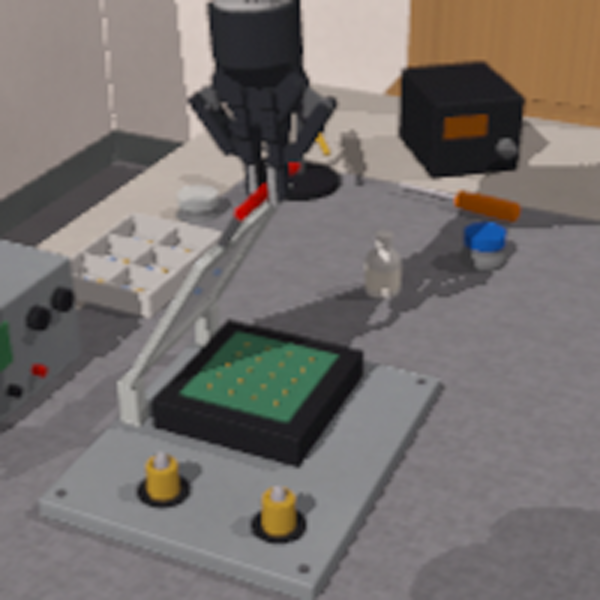

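The lid stands open with the bar (red, crop (265,190)) between the pads. Both spacers are seated and the bystanders look untouched. I'll cross-check the angle from the image and the bystanders by differencing.

```bash
python3 - <<'E'
from meas import *
im=np.load('pics/s7.npy')
y=np.array([-np.sin(np.radians(1.8)),np.cos(np.radians(1.8)),0]);ux=np.array([y[1],-y[0],0]);h=np.array([671.36,43.79,66.1])
for c,s,m in blobs(im,(0,140,80),(6,255,255),20):
    if not(300<c[0]<335 and 140<c[1]<170):continue
    pts=np.argwhere(m)[:,::-1];e=pts[pts[:,0]<=pts[:,0].min()+2].mean(0)
    print(c,s,'end',e)
    for off in(50,53,56):
        o,d=ray('side',*e);t=((h+off*y-o)@y)/(d@y);p=o+t*d-h;print(off,'x,z',p@ux,p[2],'angle',np.degrees(np.arctan2(p[2],-(p@ux))),'r',np.hypot(p@ux,p[2]))
# bystanders before/after
for n,a,b,boxes in(('side','s0','s7',{'bottle':(348,162,370,192),'jar':(380,160,404,182),'screw':(365,148,410,166),'board':(205,318,295,396)}),('top','t0','t7',{'bottle':(385,193,410,212),'jar':(424,217,446,238),'screw':(462,174,484,232),'board':(150,210,203,250)})):
    A,B=(np.load(f'pics/{x}.npy').astype(np.float32) for x in(a,b))
    for k,(u,v,U,V) in boxes.items():
        print(n,k,np.round(cv2.phaseCorrelate(A[v:V,u:U].mean(2),B[v:V,u:U].mean(2)),2) if 0 else np.abs(A[v:V,u:U]-B[v:V,u:U]).mean())
    if n=='side':
        for th in(60,): pass
E
python3 lid.py
```

```text
[313.4, 157.1] [308, 151, 11, 13, 57] end [309.33333333 160.5       ]
50 x,z -103.80595323209123 180.0147793175254 angle 60.02999809134661 r 207.80037704287372
53 x,z -105.34358340785617 181.6394536618973 angle 59.88798986584864 r 209.97657415007154
56 x,z -106.8812135836211 183.26412800626932 angle 59.74889582684584 r 212.15403468000767
side bottle 23.982828
side jar 20.974115
side screw 24.990946
side board 5.506315
top bottle 30.442806
top jar 18.332611
top screw 18.686258
top board 4.949843
14.75 [565.1  40.4 252.8] [[-0.031, 0.998, -0.062], [1.0, 0.031, -0.002], [0.0, -0.062, -0.998]] [-3.8 -0.1 -2.3] 9.789271613127612 [0.05 0.36 1.72 0.   1.12 0.02]
angle 60.33009432673867 r 214.83897888771963
```

The image gives 59.9° and r 210 mm, which agrees with the arm's reading. The bystander differences are probably the arm's shadow, so I'll check their centroids.

```bash
python3 - <<'E'
from meas import *
for n,a,b in(('side','s0','s7'),('top','t0','t7')):
  for nm,lo,hi,bx in(('jar',(105,120,40),(125,255,255),((375,158,408,184) if n=='side' else (422,215,448,240))),('screw',(5,150,60),(16,255,255),((370,145,412,170) if n=='side' else (460,190,486,235))),('bottle',(0,0,120),(40,40,255),((345,160,372,192) if n=='side' else (385,193,405,212)))):
    for f in(a,b):
      u,v,U,V=bx;r=blobs(np.load(f'pics/{f}.npy')[v:V,u:U].copy(),lo,hi)
      print(n,nm,f,[(c,s) for c,s,_ in r])
print(cv2.imwrite('pics/cmp.png',np.hstack([cv2.resize(np.load(f'pics/{f}.npy')[165:260,370:490],None,fx=3.3,fy=3.3) for f in('t0','t7')])[:,:,::-1]))
E
```

```text
side jar s0 [([16.2, 10.6], [10, 6, 13, 10, 115])]
side jar s7 [([16.3, 10.4], [10, 6, 14, 10, 118])]
side screw s0 [([22.3, 13.3], [12, 9, 21, 10, 128])]
side screw s7 [([22.4, 13.3], [12, 9, 21, 10, 127])]
side bottle s0 [([11.6, 18.8], [6, 6, 12, 24, 217])]
side bottle s7 [([12.8, 18.3], [6, 6, 13, 24, 160])]
top jar t0 [([12.0, 11.8], [4, 4, 17, 16, 203])]
top jar t7 [([12.0, 11.8], [4, 4, 17, 16, 204])]
top screw t0 [([11.3, 25.1], [7, 12, 9, 27, 214])]
top screw t7 [([11.5, 25.1], [7, 12, 9, 27, 208])]
top bottle t0 [([9.2, 9.3], [3, 3, 13, 14, 140])]
top bottle t7 [([11.7, 8.5], [0, 0, 20, 16, 133])]
True
```

View pics/cmp.png

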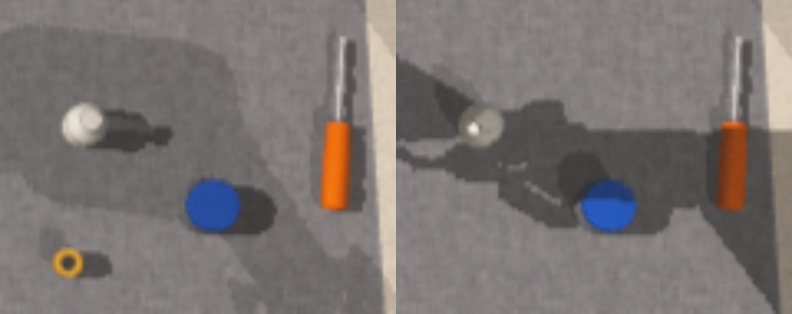

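The before and after crops show bottle, jar and screwdriver in the same places (bottle 84,124 → 480−396,126), with only the shadows changed. Handing in.

```bash
python3 -c "
from h import *
print(hand_in())"
```

```text
the job is handed in; nothing more can be done
None
```

The spacer is on the bare post and released, and the gripper is still holding the lid open at about 60°. I handed the job in at about 15 s of the 64 s allowed.

- **Spacer:** it went onto the post without resistance and stopped at the seated height with 22 N of push-back. The picture after release shows it sitting level with the finished one.
- **Lid:** the arm's position gives 60.3°, and the side camera gives 59.9° with the bar 210 mm from the hinge. The arm's own radius reads 214.8 mm, so I think the bar slid about 4–5 mm along the pads. The grip stayed on (60 N), and the reading was steady between the last two checks.
- **Bystanders:** the jar and screwdriver are within 0.2 px of where they started. The bottle's automatic position check disagreed by up to 2.5 px because the arm's shadow falls across it; side by side, the before and after pictures show it in the same place. The board showed almost no change in either view.

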